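# Clamp a phone in the bonding press

## Task

The phone in the green tray has to be clamped while its screen glue sets. Push the tray fully home under the raised pad, then squeeze the orange release button in the lever's grip and, keeping it pressed, swing the lever down until the spring plunger of the pad is pushed in about half of its 20 mm stroke against the phone, never to the end of its stroke; let the button spring right out so that the lever stays locked there by itself. Leave the other things on the bench where they are.

Things in the scene. Friction and masses are not known exactly. Their poses are not given: they have to be found in the camera images.
- lever_hinge (a point): Centre of the lever's hinge, 100 mm above the bench, on the blue post of the press (grey base 260 x 220 mm, fixed; place and yaw vary). Press axes: x level, from the tray handle towards the hinge (tray's push-in way), z up, y along the hinge axle. A toothed steel quadrant stands beside the lever, up to 102 mm from the hinge.
- grip (a point): Middle of the lever's black grip, 190 mm from the hinge along the lever. Grip: 67 mm long (155 to 222 mm from the hinge), 24 mm thick, 30 mm wide between two flat flanks square to the axle. -x points along the lever, away from the hinge; y along the axle. From the hinge the lever points to the press's -x side and up.
- button (a point): Middle of the outer face of the orange release button (34 mm along the lever, 16 mm high), which stands 8 mm out of the grip's -y flank, level with the grip's middle. Grip and button measure 38 mm across untouched, 30 mm with the button flush.
- lever (a joint): Lever angle, rad, 0 to 1.2; the lever rises 1.08 minus this above level. Starts parked (0 to 0.30), where it moves freely. Beyond, a pin between quadrant teeth locks it both ways every 0.058 rad (gap middles 0.349, 0.407, ...; play 0.008 each way) unless the button is pressed. Hinge friction 0.3 N m, damping 0.8 N m s/rad, balanced; only the pressed-in plunger pushes it back up.
- release (a joint): Press of the orange button, m: 0 right out (pin in a gap, locked), 0.008 flush. Spring 4 N at first, 8 N flush. The pin clears the teeth from 0.0045 on; a button left at about that value has its pin on top of a tooth and is not locked. A firm pinch (about 25 N) across the flanks keeps it flush, and the grip can turn between the fingers.
- plunger (a joint): How far the pad's spring plunger is pushed in, m: 0 free, 0.020 end of stroke; 3 N at first plus 1 N per mm. From touching the phone on, a lever step of 0.058 rad pushes it in about 6.5 mm.
- pad (a point): Middle of the pad's face: black rubber disc 42 mm across with a yellow collar on its stem, below the lever 110 mm from the hinge, its face 60 mm under the lever's centre line when the plunger is free.
- tray (a joint): How far the tray is pulled out to the press's -x side, m: 0 fully home against its stop, phone under the pad; starts 0.03 to 0.07. Friction about 4 N.
- tray_handle (a point): Middle of the tray's front handle: level steel bar 12 mm thick, 80 mm long along the press's y, 50 mm in front of the green tray, 38 to 50 mm above the bench (the cradle below is adjustable). The black phone, 67 x 146 x 10 mm, is fixed in the tray, its glass 14 mm above this point's height.
- screwdriver: yellow-handled screwdriver, 190 mm long, lying beside the press; not part of the job
- tape_roll: black tape roll, 66 mm across, 24 mm high, beside the press; not part of the job
- drink_can: plain aluminium drink can, 54 mm across, 130 mm high; not part of the job
- battery_pack: grey battery pack, 110 x 65 x 16 mm, lying flat; not part of the job
- screw_jar: glass jar with blue cap, 68 mm across, 75 mm high; not part of the job
- pry_tool: blue-handled spatula-like pry tool, 170 mm long; not part of the job
- parts_dish: open white dish, 120 x 90 x 30 mm; not part of the job

How it is judged:
By the outcome, as a careful person would: the job done as asked, in the order asked, and still so for the second after the job is handed in, with the robot touching nothing.
It also fails if it takes over 64 s, if anything falls off the work surface, if the arm or the gripper's body presses on something with over 40 N, if the wrist force passes 120 N, or if a joint passes its speed limit or range.

## Robot

A 6-joint arm with a two-finger parallel gripper is mounted at the origin on the work surface. World frame = base frame: x ahead of the robot, y to its left, z up, the work surface at z = 0. Lengths are in m, angles in rad, forces in N, time in s.
With the tool pointing down it reaches from about 0.35 to 0.85 m from the base axis. Payload 8.1 kg.
Tool frame: the origin (TCP) lies at the very end of the fingers, on their centre line; the grasp point (between the pads) lies 19 mm behind it (robot.pinch_z is the z of the grasp point in the tool frame, in m); z points along the fingers, y is the direction in which the jaws open and shut (so a half turn about z gives the same grasp; the last joint's range is limited). The gripper opens to 93 mm and grips with 3 to 60 N. Pads are 15 mm wide; open, the fingers measure 128 mm over their backs; the gripper's body (75 mm by 188 mm) begins 65 mm behind the grasp point.
Start: joints at [1.146, 0.13, 1.488, -0, 1.523, -0.085], TCP at [0.2, 0.566, 0.219] pointing down, gripper open.
Joint ranges: [-2.96, 2.96], [-0.89, 2.26], [0.02, 2.5], [-1.34, 4.48], [0, 2.73], [-2.66, 2.66]. Speed limits (rad/s): [2.39, 2.39, 2.79, 3.14, 3.14, 3.14].

## Interface

Orientations are given as a rotation vector (axis times angle).
In Python, from plant import robot gives the robot as it stands.
- The arm moves only by the tool drive_tool, never from a script. Its argument "steps" is a list of rows, each an object of numbers: "jaw": the opening, from 0 (shut) to 1 (fully open); "tx", "ty", "tz": the shift along the tool's x, y, z scaled (see below); "turn": the turn about the tool's z scaled (see below). A call has 1 to 12 rows; each row is the pose to reach, as a shift and turn from the pose commanded when the call began, along the tool's axes at that moment, turning the shorter way round; what a row does not reach only later rows make up. The controller multiplies each number of a shift by 0.3 m and each number of a turn by 180 degrees. A row lasts 1/10 s, in which the tool goes at most 50 mm and 8.59 degrees, less where a joint would pass 70% of its speed; a pose out of reach is approached as far as the arm can. A call with a number of a shift or a turn outside -1 to 1 is refused whole. A call with a gripper value outside its range is refused whole. The fingers move at their own pace and stop on an object; "force" is the grip in N (left out, the last holds). Time passes only in rows, so rows that repeat a pose let the fingers close. It gives the time, the measured TCP pose, the force and the opening at its end, in the units of the state.
- robot.read_state(): the state, without advancing time (a new reading comes with each control period).
- robot.read_camera(name): name is "scene" or "top" or "wrist"; returns (picture, depth): 400x640x3 uint8, blue, green, red; 400x640 float32, m along the optical axis (not along the pixel's ray), 0 where there is no reading.
- robot.get_calibration(name): a dict with "fx", "fy", "cx", "cy" (pixels), "eye" and "attitude" of the camera in the world. Camera axes: x right, y down, z forward; pixel columns grow to the right and rows downward; lengths in m; the calibration is good to about 2 mm. A picture is of the moment at which its call begins: read the wrist's pose just before it. get_calibration takes no time and is no camera call; for the wrist camera it gives the pose at the moment of the call.
- robot.close_job(): hands the job in, once; it reports no verdict.
The state is a dict: "t": time; "q": joint angles; "dq": joint speeds; "joint_torque": joint torques, N m; "tool_pos": TCP position; "orientation": TCP orientation; "force": force on the tool from outside, world axes, zero at the start; "wrist_torque": the same for the moment, N m; "opening": finger opening in m.
Only numpy, scipy, OpenCV 4.12 (cv2) and the standard library are available. Lean on these libraries where they do the work, as an engineer would, in place of code of your own. Each camera call takes 0.05 s, during which the arm holds its last target.

## Working session

There is one attempt and no reset: what is moved stays moved. The work goes in short steps, Python scripts to look and compute and a tool call to move; the robot and the scene stay as the last step left them, time stands still between calls to the robot, and variables do not carry over. Pictures are saved under pics/ and viewed, and the job is handed in when it is done.

Besides the shell and the picture viewer there is one more tool, called after "Emit:" as name(argument=value, ...), one argument or row to a line, values as JSON. drive_tool: Moves the arm, as the interface text tells. Its arguments: {"type":"object","properties":{"steps":{"type":"array"},"force":{"type":"number"}},"required":["steps"]}

```bash
ls; mkdir -p pics; python3 - <<'E'
from plant import robot
import cv2,numpy as np
print(robot.read_state())
for n in ("scene","top"):
    c=robot.get_calibration(n); print(n,c)
    p,d=robot.read_camera(n); cv2.imwrite(f"pics/{n}0.png",p); np.savez(f"{n}0.npz",p=p,d=d,**{k:np.array(v) for k,v in c.items()})
print(robot.pinch_z)
E
```

```text
pics
{'t': 0.0, 'q': array([ 1.14560199e+00,  1.31166259e-01,  1.48926270e+00,  2.52944368e-06,
        1.52299009e+00, -8.53869987e-02]), 'dq': array([ 7.12738439e-04,  1.06752569e-03, -5.19807247e-04, -6.05795626e-05,
       -1.11860305e-03, -4.62355558e-04]), 'joint_torque': array([ 6.12098193e-04, -5.59862137e+01, -4.91744936e+01,  7.67344935e-02,
        3.60621780e-02, -1.53671253e-04]), 'tool_pos': array([0.19972146, 0.56518828, 0.21759351]), 'orientation': array([-5.31125332e-01, -3.09589883e+00,  2.77449648e-03]), 'force': array([-0.00931362,  0.08585173, -0.01858413]), 'wrist_torque': array([-0.01658418, -0.04986633,  0.03257741]), 'opening': 0.09293231100784528}
scene {'fx': 416.5696899313873, 'fy': 416.5696899313873, 'cx': 319.9518365610107, 'cy': 191.9931277215509, 'eye': array([1.28754612, 0.57777913, 1.02061374]), 'attitude': array([-1.126782  , -2.34072656,  1.05388485])}
top {'fx': 452.442756752353, 'fy': 452.442756752353, 'cx': 318.56098483526, 'cy': 200.92361892648154, 'eye': array([ 0.36744592, -0.03638595,  1.55224544]), 'attitude': array([-2.11155065,  2.16729065, -0.16247095])}
-0.0188
```

View pics/scene0.png

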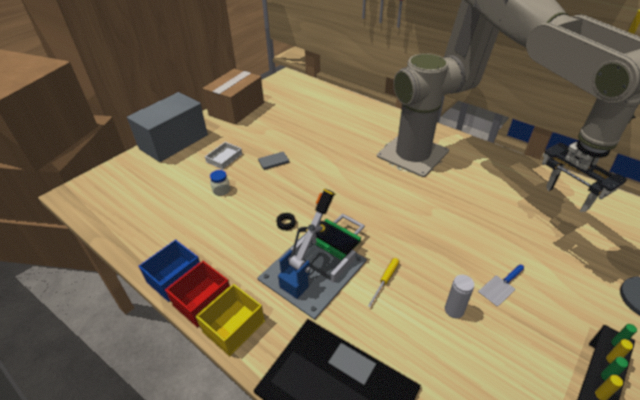

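View pics/top0.png

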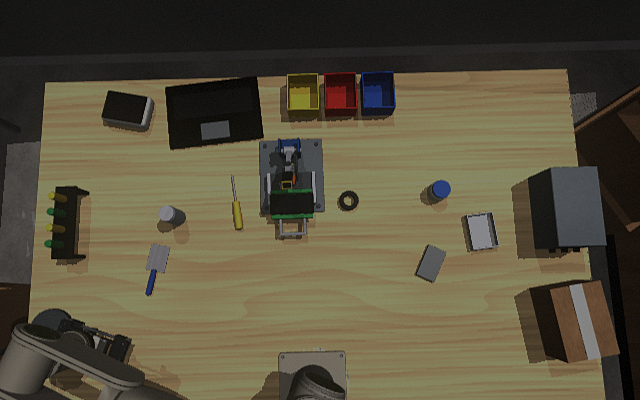

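The top view shows the press at about (291,180), with the handle towards the robot at (292,228) and the grip near (288,180). I'll enlarge it and measure.

```bash
cat > h.py <<'E'
import numpy as np,cv2
from scipy.spatial.transform import Rotation as R
def load(n):
    z=np.load(n); return z
def cloud(z):
    d=z['d'];v,u=np.mgrid[0:400,0:640]
    c=np.stack([(u-z['cx'])/z['fx']*d,(v-z['cy'])/z['fy']*d,d],-1)
    return c@R.from_rotvec(z['attitude']).as_matrix().T+z['eye']
def proj(z,P):
    c=(np.atleast_2d(P)-z['eye'])@R.from_rotvec(z['attitude']).as_matrix()
    return np.c_[c[:,0]/c[:,2]*z['fx']+z['cx'],c[:,1]/c[:,2]*z['fy']+z['cy']]
E
python3 - <<'E'
from h import *
for n,(u0,u1,v0,v1) in dict(top=(240,350,130,250),scene=(250,380,180,320)).items():
    z=load(n+'0.npz'); p=z['p'][v0:v1,u0:u1]
    cv2.imwrite(f'pics/{n}c.png',cv2.resize(p,None,fx=4.2,fy=4.2,interpolation=cv2.INTER_CUBIC))
    C=cloud(z); hsv=cv2.cvtColor(z['p'],cv2.COLOR_BGR2HSV)
    for nm,lo,hi in (('orange',(5,150,120),(22,255,255)),('blue',(100,130,40),(130,255,255)),('green',(45,120,40),(85,255,255))):
        m=cv2.inRange(hsv,lo,hi)>0; k=np.zeros_like(m);k[v0:v1,u0:u1]=1;m&=k&(z['d']>0)
        P=C[m]; 
        if len(P):print(n,nm,m.sum(),np.median(P,0),P.min(0),P.max(0))
    if n=='top':
        for v in range(205,242,1):
            print(v,' '.join('%4d'%(1000*C[v,u,2]) for u in range(262,326,3)))
        print(C[228,291],C[0+180,262])
E
```

```text
top orange 25 [0.62852964 0.03821271 0.2496327 ] [0.52674801 0.03492969 0.01561509] [0.64820922 0.23458998 0.25909754]
top blue 141 [0.79648152 0.06327344 0.07196276] [0.75421771 0.02445965 0.06230883] [0.81212891 0.09308598 0.13391093]
top green 292 [0.55674539 0.04991666 0.05808844] [ 0.54575588 -0.01195714  0.04058563] [0.64314538 0.12375586 0.06776197]
205    7   18    7   66   54   57   63   62   65   60   55   64   60   58   59   60   56   64   15   16    8    0
206    8   16    8   57   60   61   56   61   60   63   65   57   62   57   56   59   58   59   12   14   14    4
207   13   17   17   60   60   63   57   58   65   59   58   58 1552   59   63   57   60   58    9   15   16    0
208    7   24   14   58   67   62   66   66   60   62   58   67   57   60   60   60   62   65   21    7   13    0
209   14   11    6   62   57   62   58   61   56   63   59   55   65   58   58   66   67   56   13   16   14   -5
210   11    9   11   65   66   57   62   67   59   62   60   54   61   62   61   53   65   60   10   11   13   -2
211   11   13    4   61   59   57   61   60   58   56   5
[... 3211 characters left out ...]
 3   -2    1    1    5    2    2    3
240   -3    0   -1    2    4    6    0    4    1 1552    0    0    0   -2    1    0   -2   -1    4    0    1    3
241    0    0   -5   -4    3   -7    1    2   -3    7   -6   -3    2    0    3    3   -4   -1    1    0   -2    2
[0.51695982 0.06198399 0.00662782] [0.68616677 0.1596051  0.01214086]
scene orange 24 [0.64872764 0.0377958  0.24854972] [0.63738432 0.03464862 0.23750667] [0.65783799 0.04303508 0.26107947]
scene blue 770 [0.80126587 0.06836979 0.07043586] [0.76057176 0.02582557 0.01582567] [0.82205832 0.09260378 0.12725011]
scene green 363 [0.63866722 0.06865651 0.05873028] [ 0.55226443 -0.00697888  0.03961809] [0.65087425 0.12435825 0.1631491 ]
```

```bash
ls pics
```

```text
scene0.png
scenec.png
top0.png
topc.png
```

View pics/topc.png

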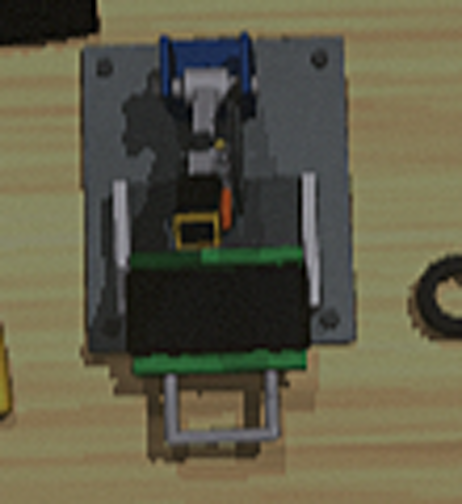

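View pics/scenec.png

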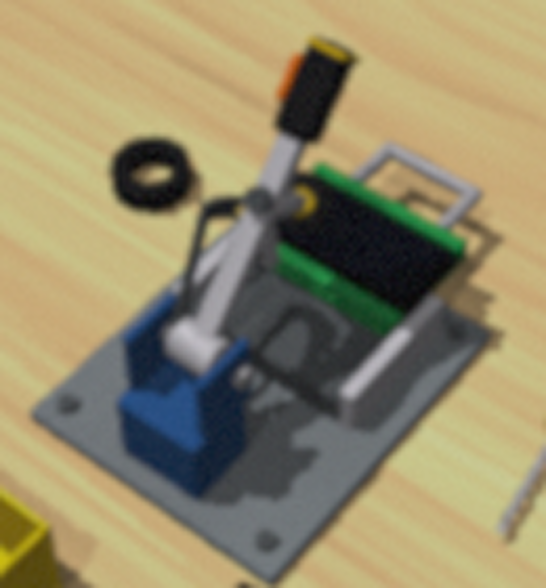

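```bash
cat >> h.py <<'E'
def ray(z,uv,h):
    uv=np.atleast_2d(uv).astype(float)
    d=np.c_[(uv[:,0]-z['cx'])/z['fx'],(uv[:,1]-z['cy'])/z['fy'],np.ones(len(uv))]@R.from_rotvec(z['attitude']).as_matrix().T
    return z['eye']+d*((h-z['eye'][2])/d[:,2])[:,None]
E
python3 - <<'E'
from h import *
z=load('top0.npz');s=load('scene0.npz')
c=np.array([(83,47),(343,38),(355,342),(88,352)])/4.2+[240,130]-0.4
P=ray(z,c,0.012);print(P.round(4));print('ctr',P.mean(0))
sc=np.array([(32,412),(272,582),(497,338)])/4.2+[250,180]-.4
print('scene corners',ray(s,sc,.012).round(4))
def ang(a,b):d=b-a;return np.degrees(np.arctan2(d[1],d[0]))
print([ang(P[3],P[0]),ang(P[2],P[1]),ang(P[0],P[1])+90,ang(P[3],P[2])+90])
hb=np.array([(172,441),(277,435)])/4.2+[240,130]-.4
H=ray(z,hb,.05);print('handle',H,ang(H[0],H[1])+90)
# high points
for zz,n in ((z,'top'),(s,'scene')):
    C=cloud(zz);m=(zz['d']>0)&(C[...,2]>.14)&(C[...,2]<.4)&(C[...,0]>.45)&(C[...,0]<.85)&(abs(C[...,1]-.05)<.12)
    Q=C[m];print(n,len(Q))
    for lo in np.arange(.14,.32,.02):
        q=Q[(Q[:,2]>=lo)&(Q[:,2]<lo+.02)]
        if len(q):print(lo.round(2),len(q),np.median(q,0).round(4),q.min(0).round(3),q.max(0).round(3))
E
```

```text
[[ 0.8272  0.168   0.012 ]
 [ 0.8291 -0.0501  0.012 ]
 [ 0.5719 -0.053   0.012 ]
 [ 0.5694  0.1653  0.012 ]]
ctr [0.69938429 0.05756791 0.012     ]
scene corners [[ 0.8353 -0.0489  0.012 ]
 [ 0.8334  0.1687  0.012 ]
 [ 0.5784  0.1704  0.012 ]]
[np.float64(0.5926536850684234), np.float64(0.6624417461554349), np.float64(0.49394894356748864), np.float64(0.6546189533443396)]
handle [[0.49168086 0.09430118 0.05      ]
 [0.49426474 0.01113387 0.05      ]] 1.7795189927795718
top 387
0.14 61 [0.7118 0.044  0.1489] [0.649 0.034 0.14 ] [0.75  0.066 0.16 ]
0.16 41 [0.7002 0.0453 0.1654] [0.64  0.032 0.16 ] [0.743 0.064 0.179]
0.18 60 [0.7025 0.0527 0.1911] [0.685 0.034 0.181] [0.732 0.066 0.2  ]
0.2 23 [0.678  0.0557 0.2078] [0.659 0.043 0.201] [0.695 0.065 0.219]
0.22 31 [0.6625 0.054  0.233 ] [0.649 0.036 0.227] [0.667 0.072 0.24 ]
0.24 85 [0.6425 0.0527 0.2526] [0.61  0.035 0.24 ] [0.658 0.071 0.26 ]
0.26 86 [0.625  0.0573 0.2665] [0.612 0.043 0.26 ] [0.642 0.073 0.276]
scene 854
0.14 178 [0.7164 0.059  0.1515] [0.643 0.03  0.14 ] [0.756 0.075 0.16 ]
0.16 149 [0.7117 0.0531 0.1701] [0.643 0.029 0.16 ] [0.748 0.067 0.18 ]
0.18 127 [0.7048 0.0548 0.1913] [0.676 0.031 0.18 ] [0.74  0.066 0.2  ]
0.2 71 [0.6779 0.0576 0.2098] [0.654 0.046 0.2  ] [0.693 0.069 0.22 ]
0.22 104 [0.6649 0.0601 0.232 ] [0.636 0.031 0.22 ] [0.676 0.071 0.24 ]
0.24 149 [0.6479 0.0558 0.2502] [0.613 0.03  0.24 ] [0.664 0.07  0.26 ]
0.26 76 [0.634  0.0573 0.2658] [0.617 0.04  0.26 ] [0.645 0.069 0.274]
```

Fit so far: press yaw about 0.6°, grip plane at y≈0.0575, hinge at about (0.772, 0.058, 0.1), lever rise about 0.83 rad. The handle bar is at about (0.493, 0.054, 0.045). Next I'll work out the move to a point in front of the handle.

```bash
cat >> h.py <<'E'
def goto(st,tgt,yaw=0.0104):
    """shift/turn numbers to take TCP to tgt with tool y along press y"""
    M=R.from_rotvec(st['orientation']).as_matrix()
    s=M.T@(np.array(tgt)-st['tool_pos'])/0.3
    yt=np.array([-np.sin(yaw),np.cos(yaw),0])
    yl=M.T@yt; a=np.degrees(np.arctan2(-yl[0],yl[1])); a=(a+90)%180-90
    print('tx %.4f ty %.4f tz %.4f turn %.4f'%(*s,a/180), 'z axis',M[:,2].round(4))
E
python3 - <<'E'
from h import *
from plant import robot
s=robot.read_state()
goto(s,[.33,.30,.218]);goto(s,[.435,.055,.218])
E
```

```text
tx -0.7040 ty -0.6889 tz 0.0000 turn -0.1115 z axis [-7.0e-04 -1.5e-03 -1.0e+00]
tx -1.3062 ty -1.3422 tz 0.0010 turn -0.1115 z axis [-7.0e-04 -1.5e-03 -1.0e+00]
```

Emit:
drive_tool(
  steps=[
    {"tx": -0.7, "ty": -0.69, "tz": 0, "turn": -0.1115, "jaw": 0},
    {"tx": -0.7, "ty": -0.69, "tz": 0, "turn": -0.1115, "jaw": 0},
    {"tx": -0.7, "ty": -0.69, "tz": 0, "turn": -0.1115, "jaw": 0},
    {"tx": -0.7, "ty": -0.69, "tz": 0, "turn": -0.1115, "jaw": 0},
    {"tx": -0.7, "ty": -0.69, "tz": 0, "turn": -0.1115, "jaw": 0},
    {"tx": -0.7, "ty": -0.69, "tz": 0, "turn": -0.1115, "jaw": 0},
    {"tx": -0.7, "ty": -0.69, "tz": 0, "turn": -0.1115, "jaw": 0},
    {"tx": -0.7, "ty": -0.69, "tz": 0, "turn": -0.1115, "jaw": 0},
  ],
  force=20,
)

```text
t: 0.9
tool_pos: [0.3294, 0.2997, 0.2185]
orientation: [0.012, -3.141, -0.0]
force: [-0.9, 1.3, -0.3]
opening: 0.0338
```

```bash
python3 - <<'E'
from h import *
from plant import robot
s=robot.read_state();print(s['t'],s['tool_pos'])
goto(s,[.435,.055,.218]);goto(s,[.435,.055,.03])
E
```

```text
0.9 [0.32935726 0.29971534 0.21848918]
tx -0.3461 ty -0.8183 tz 0.0013 turn -0.0010 z axis [-2.e-04  3.e-04 -1.e+00]
tx -0.3462 ty -0.8185 tz 0.6280 turn -0.0010 z axis [-2.e-04  3.e-04 -1.e+00]
```

Emit:
drive_tool(
  steps=[
    {"tx": -0.346, "ty": -0.818, "tz": 0, "turn": -0.001, "jaw": 0},
    {"tx": -0.346, "ty": -0.818, "tz": 0, "turn": -0.001, "jaw": 0},
    {"tx": -0.346, "ty": -0.818, "tz": 0, "turn": -0.001, "jaw": 0},
    {"tx": -0.346, "ty": -0.818, "tz": 0, "turn": -0.001, "jaw": 0},
    {"tx": -0.346, "ty": -0.818, "tz": 0, "turn": -0.001, "jaw": 0},
    {"tx": -0.346, "ty": -0.818, "tz": 0, "turn": -0.001, "jaw": 0},
    {"tx": -0.346, "ty": -0.818, "tz": 0.2, "turn": -0.001, "jaw": 0},
    {"tx": -0.346, "ty": -0.818, "tz": 0.35, "turn": -0.001, "jaw": 0},
    {"tx": -0.346, "ty": -0.818, "tz": 0.5, "turn": -0.001, "jaw": 0},
    {"tx": -0.346, "ty": -0.818, "tz": 0.625, "turn": -0.001, "jaw": 0},
    {"tx": -0.346, "ty": -0.818, "tz": 0.625, "turn": -0.001, "jaw": 0},
    {"tx": -0.346, "ty": -0.818, "tz": 0.625, "turn": -0.001, "jaw": 0},
  ],
)

```text
t: 2.1
tool_pos: [0.4349, 0.0573, 0.0314]
orientation: [0.024, -3.14, -0.0]
force: [0.9, -0.1, -0.3]
opening: 0.0004
```

```bash
python3 - <<'E'
from h import *
from plant import robot
s=robot.read_state();print(s['t'],s['tool_pos'],s['force'],s['opening'])
goto(s,[.535,.056,.03])
for n in ('top','scene','wrist'):
    c=robot.get_calibration(n);p,d=robot.read_camera(n); np.savez(f"{n}1.npz",p=p,d=d,**{k:np.array(v) for k,v in c.items()})
    q=p if n=='wrist' else cv2.resize(p[130:250,240:350] if n=='top' else p[170:290,260:380],None,fx=4.2,fy=4.2,interpolation=cv2.INTER_CUBIC)
    cv2.imwrite(f'pics/{n}1.png',q)
E
```

```text
2.1 [0.43494338 0.05730218 0.0313637 ] [ 0.90175827 -0.05314053 -0.26158117] 0.00038646551063116236
tx -0.3334 ty -0.0094 tz 0.0039 turn 0.0016 z axis [-1.9e-03  2.0e-04 -1.0e+00]
```

View pics/wrist1.png

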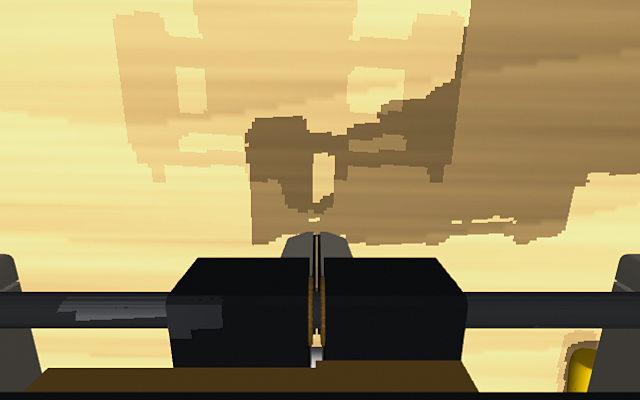

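View pics/scene1.png

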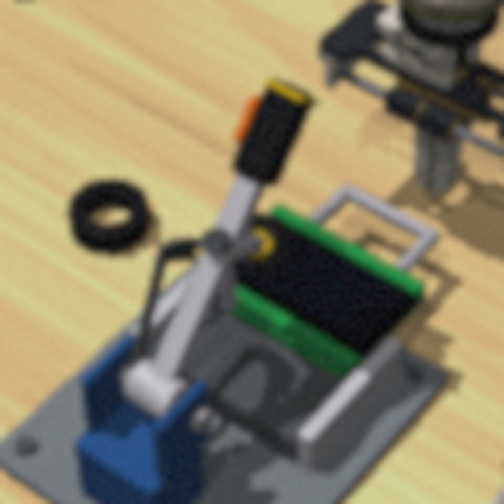

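The fingers stand behind the handle bar, seen at (437,180) in the scene crop. Pushing now.

Emit:
drive_tool(
  steps=[
    {"tx": -0.06, "ty": -0.009, "jaw": 0},
    {"tx": -0.12, "ty": -0.009, "jaw": 0},
    {"tx": -0.16, "ty": -0.009, "jaw": 0},
    {"tx": -0.19, "ty": -0.009, "jaw": 0},
    {"tx": -0.22, "ty": -0.009, "jaw": 0},
    {"tx": -0.25, "ty": -0.009, "jaw": 0},
    {"tx": -0.28, "ty": -0.009, "jaw": 0},
    {"tx": -0.3, "ty": -0.009, "jaw": 0},
    {"tx": -0.3, "ty": -0.009, "jaw": 0},
  ],
)

```text
schema error: expected keys jaw, tx, ty, tz, turn
```

Emit:
drive_tool(
  steps=[
    {"tx": -0.06, "ty": -0.009, "tz": 0, "turn": 0, "jaw": 0},
    {"tx": -0.12, "ty": -0.009, "tz": 0, "turn": 0, "jaw": 0},
    {"tx": -0.16, "ty": -0.009, "tz": 0, "turn": 0, "jaw": 0},
    {"tx": -0.19, "ty": -0.009, "tz": 0, "turn": 0, "jaw": 0},
    {"tx": -0.22, "ty": -0.009, "tz": 0, "turn": 0, "jaw": 0},
    {"tx": -0.25, "ty": -0.009, "tz": 0, "turn": 0, "jaw": 0},
    {"tx": -0.28, "ty": -0.009, "tz": 0, "turn": 0, "jaw": 0},
    {"tx": -0.3, "ty": -0.009, "tz": 0, "turn": 0, "jaw": 0},
    {"tx": -0.3, "ty": -0.009, "tz": 0, "turn": 0, "jaw": 0},
  ],
)

```text
t: 3.15
tool_pos: [0.5267, 0.0549, 0.0319]
orientation: [-0.021, 3.139, 0.0]
force: [0.1, 0.3, -0.6]
opening: 0.0007
```

Emit:
drive_tool(
  steps=[
    {"tx": -0.015, "ty": 0, "tz": 0, "turn": 0, "jaw": 0},
    {"tx": -0.03, "ty": 0, "tz": 0, "turn": 0, "jaw": 0},
    {"tx": -0.03, "ty": 0, "tz": 0, "turn": 0, "jaw": 0},
  ],
)

```text
t: 3.45
tool_pos: [0.5349, 0.0549, 0.0313]
orientation: [-0.021, 3.141, 0.0]
force: [0.1, -0.6, 1.0]
opening: 0.0003
```

```bash
cat >> h.py <<'E'
def snap(k,names=('top','scene'),z=4.2):
    from plant import robot
    for n in names:
        c=robot.get_calibration(n);p,d=robot.read_camera(n); np.savez(f"{n}{k}.npz",p=p,d=d,**{a:np.array(v) for a,v in c.items()})
        q=p if n=='wrist' else cv2.resize(p[130:250,240:350] if n=='top' else p[170:310,260:380],None,fx=z,fy=z,interpolation=cv2.INTER_CUBIC)
        cv2.imwrite(f'pics/{n}{k}.png',q)
E
python3 -c "
from h import *
snap(2,('scene',))"
```

```text
(no output)
```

View pics/scene2.png

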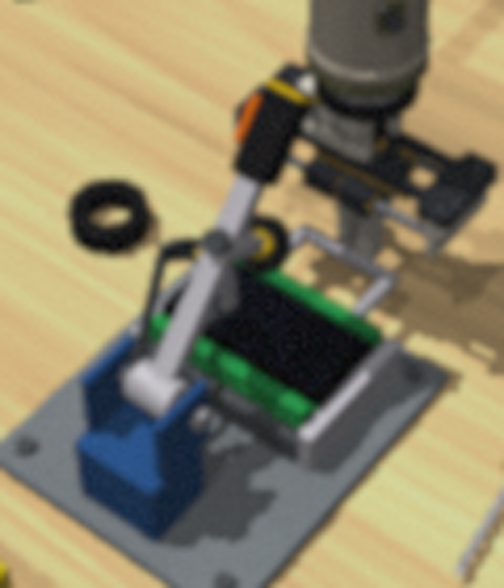

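Emit:
drive_tool(
  steps=[
    {"tx": -0.01, "ty": 0, "tz": 0, "turn": 0, "jaw": 0},
    {"tx": -0.02, "ty": 0, "tz": 0, "turn": 0, "jaw": 0},
    {"tx": -0.02, "ty": 0, "tz": 0, "turn": 0, "jaw": 0},
  ],
)

```text
t: 3.8
tool_pos: [0.5367, 0.0549, 0.0305]
orientation: [0.022, -3.133, 0.0]
force: [-21.8, -1.3, 17.2]
opening: 0.0003
```

```bash
python3 - <<'E'
from h import *
from plant import robot
c=robot.get_calibration('wrist');print(c['eye'],R.from_rotvec(c['attitude']).as_matrix()[:,2],robot.read_state()['tool_pos'],robot.read_state()['force'])
E
```

```text
[0.46783776 0.05381501 0.19772668] [ 0.24729481  0.00374054 -0.96893307] [0.53666117 0.05492986 0.03054233] [-21.78516648  -1.34532146  17.23979508]
```

Force jumped to 22 N, so the tray is at its stop. Backing off and rising.

Emit:
drive_tool(
  steps=[
    {"tx": 0.05, "ty": 0, "tz": 0, "turn": 0, "jaw": 0},
    {"tx": 0.15, "ty": 0, "tz": 0, "turn": 0, "jaw": 0},
    {"tx": 0.25, "ty": 0, "tz": -0.1, "turn": 0, "jaw": 0.6},
    {"tx": 0.35, "ty": 0, "tz": -0.25, "turn": 0, "jaw": 0.6},
    {"tx": 0.4, "ty": 0, "tz": -0.4, "turn": 0, "jaw": 0.6},
    {"tx": 0.4, "ty": 0, "tz": -0.55, "turn": 0, "jaw": 0.6},
    {"tx": 0.4, "ty": 0, "tz": -0.7, "turn": 0, "jaw": 0.6},
    {"tx": 0.4, "ty": 0, "tz": -0.85, "turn": 0, "jaw": 0.6},
    {"tx": 0.4, "ty": 0, "tz": -0.95, "turn": 0, "jaw": 0.6},
    {"tx": 0.4, "ty": 0, "tz": -0.95, "turn": 0, "jaw": 0.6},
  ],
)

```text
t: 4.8
tool_pos: [0.4228, 0.0533, 0.3219]
orientation: [-0.021, 3.131, -0.0]
force: [0.4, 0.3, -1.0]
opening: 0.0553
```

```bash
python3 - <<'E'
from h import *
snap(3,('top','scene','wrist'))
for n in ('top','scene','wrist'):
    zz=load(n+'3.npz');C=cloud(zz);m0=(zz['d']>0)&(C[...,0]>.5)&(C[...,0]<.85)&(abs(C[...,1]-.05)<.12)
    Q=C[m0&(C[...,2]>.14)&(C[...,2]<.4)];print(n,len(Q))
    for lo in np.arange(.18,.32,.02):
        q=Q[(Q[:,2]>=lo)&(Q[:,2]<lo+.02)]
        if len(q):print(lo.round(2),len(q),np.median(q,0).round(4),q.min(0).round(3),q.max(0).round(3))
    hsv=cv2.cvtColor(zz['p'],cv2.COLOR_BGR2HSV)
    for nm,lo,hi,zl in (('orange',(5,150,90),(20,255,255),.15),('green',(45,120,40),(85,255,255),.03),('phone',(0,0,0),(180,255,45),.045)):
        m=(cv2.inRange(hsv,lo,hi)>0)&m0&(C[...,2]>zl)
        if nm=='phone': m&=(C[...,2]<.08)&(C[...,0]<.66)
        q=C[m]
        if len(q): print(nm,len(q),q.mean(0).round(4),np.median(q,0).round(4),np.percentile(q,2,axis=0).round(4),np.percentile(q,98,axis=0).round(4))
from plant import robot
s=robot.read_state();print(s['t'],s['tool_pos'],s['force'],s['opening'])
E
```

```text
top 379
0.18 59 [0.7006 0.0528 0.1917] [0.683 0.034 0.18 ] [0.733 0.066 0.2  ]
0.2 20 [0.6778 0.0583 0.2083] [0.673 0.049 0.201] [0.698 0.065 0.214]
0.22 36 [0.6613 0.0567 0.2337] [0.649 0.036 0.222] [0.669 0.072 0.24 ]
0.24 86 [0.6422 0.0525 0.2533] [0.61  0.035 0.24 ] [0.658 0.071 0.26 ]
0.26 81 [0.6254 0.0555 0.2664] [0.612 0.043 0.26 ] [0.639 0.072 0.279]
orange 18 [0.6373 0.0367 0.2512] [0.6359 0.0367 0.2526] [0.625  0.0351 0.2408] [0.6514 0.0385 0.2578]
green 219 [0.6332 0.0508 0.0579] [0.6112 0.0438 0.0585] [ 0.6027 -0.0085  0.0465] [0.6975 0.1234 0.0655]
phone 531 [0.6353 0.0579 0.0596] [0.6351 0.0534 0.0601] [ 0.6021 -0.0135  0.0481] [0.6586 0.127  0.0675]
scene 848
0.18 118 [0.7044 0.0543 0.1914] [0.676 0.03  0.18 ] [0.74  0.066 0.2  ]
0.2 74 [0.6781 0.0575 0.2108] [0.653 0.046 0.2  ] [0.693 0.069 0.22 ]
0.22 105 [0.6637 0.0584 0.2327] [0.642 0.031 0.22 ] [0.676 0.071 0.24 ]
0.24 144 [0.6471 0.0575 0.2507] [0.611 0.03  0.24 ] [0.662 0.071 0.26 ]
0.26 75 [0.634  0.0557 0.267 ] [0.617 0.04  0.26 ] [0.643 0.07  0.275]
orange 28 [0.6495 0.0394 0.248 ] [0.6497 0.0398 0.2475] [0.6396 0.0341 0.2371] [0.6584 0.0447 0.2599]
green 368 [0.6726 0.072  0.0571] [0.6958 0.0741 0.0582] [ 0.6109 -0.0078  0.0444] [0.7057 0.1219 0.0641]
phone 323 [0.6417 0.0754 0.0617] [0.6411 0.0781 0.0619] [0.6248 0.0135 0.0568] [0.6589 0.1257 0.0655]
wrist 31
green 918 [0.6702 0.0577 0.0557] [0.6906 0.0599 0.0588] [ 0.6012 -0.0089  0.0428] [0.6996 0.1223 0.0611]
phone 388 [0.6492 0.058  0.0596] [0.6568 0.0592 0.0613] [ 0.5878 -0.0128  0.0468] [0.6599 0.1249 0.0631]
4.95 [0.42038935 0.05332218 0.31534515] [-0.00130352 -0.23057563  0.06275301] 0.05557908641964263
```

View pics/top3.png

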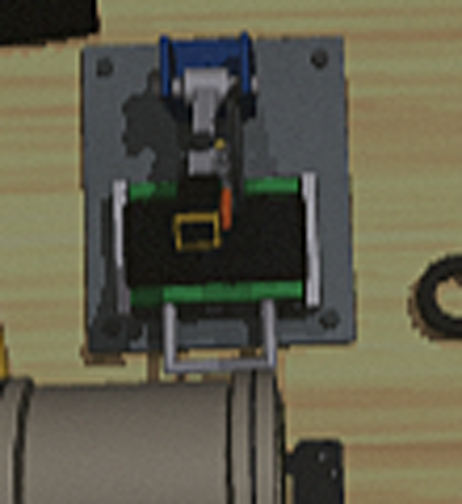

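View pics/scene3.png

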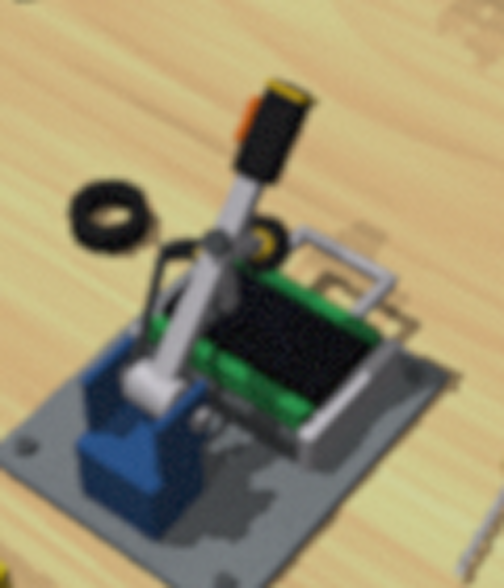

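View pics/wrist3.png

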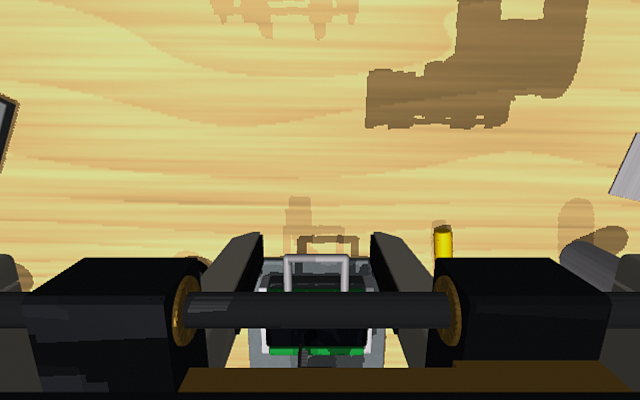

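The top crop shows the tray home, with the phone under the pad, and the grip upright at (200,230). Next I approach the grip level, jaws open across it.

```bash
python3 - <<'E'
from h import *
from plant import robot
s=robot.read_state();print(s['t'],s['tool_pos'])
goto(s,[.56,.0565,.222]);goto(s,[.642,.0573,.222])
E
```

```text
4.95 [0.42038935 0.05332218 0.31534515]
tx -0.4656 ty 0.0043 tz 0.3110 turn 0.0010 z axis [-3.e-04 -0.e+00 -1.e+00]
tx -0.7389 ty 0.0032 tz 0.3109 turn 0.0010 z axis [-3.e-04 -0.e+00 -1.e+00]
```

Emit:
drive_tool(
  steps=[
    {"tx": -0.1, "ty": 0.004, "tz": 0.15, "turn": 0.001, "jaw": 0.75},
    {"tx": -0.2, "ty": 0.004, "tz": 0.3, "turn": 0.001, "jaw": 0.75},
    {"tx": -0.3, "ty": 0.004, "tz": 0.31, "turn": 0.001, "jaw": 0.75},
    {"tx": -0.42, "ty": 0.004, "tz": 0.31, "turn": 0.001, "jaw": 0.75},
    {"tx": -0.52, "ty": 0.003, "tz": 0.31, "turn": 0.001, "jaw": 0.75},
    {"tx": -0.6, "ty": 0.003, "tz": 0.31, "turn": 0.001, "jaw": 0.75},
    {"tx": -0.67, "ty": 0.003, "tz": 0.31, "turn": 0.001, "jaw": 0.75},
    {"tx": -0.738, "ty": 0.003, "tz": 0.311, "turn": 0.001, "jaw": 0.75},
    {"tx": -0.738, "ty": 0.003, "tz": 0.311, "turn": 0.001, "jaw": 0.75},
    {"tx": -0.738, "ty": 0.003, "tz": 0.311, "turn": 0.001, "jaw": 0.75},
  ],
)

```text
t: 5.95
tool_pos: [0.6406, 0.0572, 0.2205]
orientation: [0.016, -3.138, 0.0]
force: [0.3, -0.0, 0.4]
opening: 0.0699
```

```bash
python3 - <<'E'
from h import *
snap(4,('scene','wrist'))
from plant import robot
s=robot.read_state();print(s['t'],s['tool_pos'],s['force'],s['opening'])
goto(s,[.642,.0573,.222])
E
```

```text
6.05 [0.6405751  0.05731223 0.22178734] [ 0.43326326 -1.12120664  0.16983559] 0.0697818754798751
tx -0.0047 ty -0.0001 tz -0.0007 turn 0.0000 z axis [-0.0019  0.     -1.    ]
```

View pics/scene4.png

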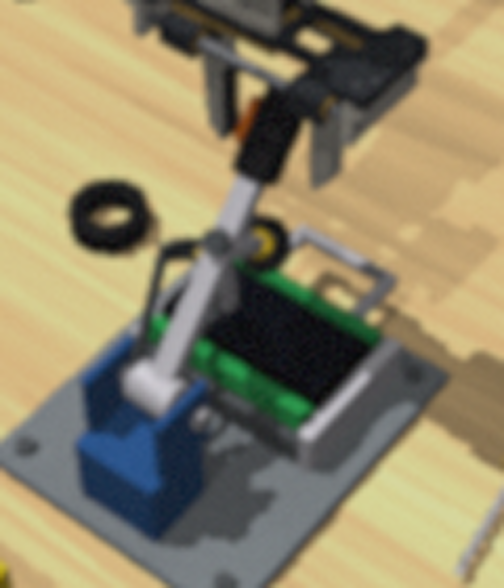

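View pics/wrist4.png

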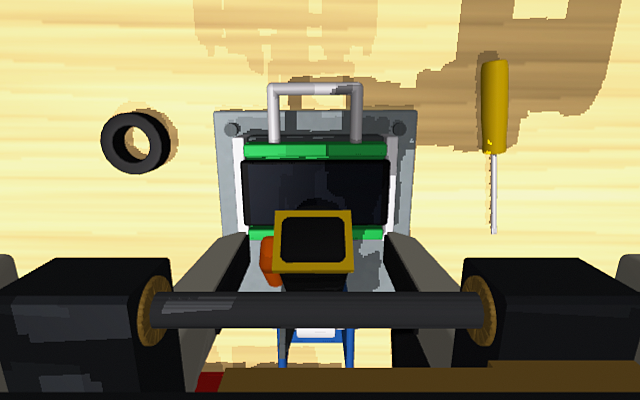

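The grip (274–354 px, centre 314) lies midway between the fingers (248 and 382), with the button at (270,260) on the left. Pinching.

Emit:
drive_tool(
  steps=[
    {"tx": -0.003, "ty": 0, "tz": 0, "turn": 0, "jaw": 0.38},
    {"tx": -0.003, "ty": 0, "tz": 0, "turn": 0, "jaw": 0.38},
    {"tx": -0.003, "ty": 0, "tz": 0, "turn": 0, "jaw": 0.38},
    {"tx": -0.003, "ty": 0, "tz": 0, "turn": 0, "jaw": 0.2},
    {"tx": -0.003, "ty": 0, "tz": 0, "turn": 0, "jaw": 0.2},
    {"tx": -0.003, "ty": 0, "tz": 0, "turn": 0, "jaw": 0.2},
    {"tx": -0.003, "ty": 0, "tz": 0, "turn": 0, "jaw": 0.2},
  ],
  force=30,
)

```text
t: 6.75
tool_pos: [0.6425, 0.056, 0.2232]
orientation: [0.015, -3.141, 0.003]
force: [-2.4, -5.6, 3.1]
opening: 0.0301
```

```bash
python3 - <<'E'
from h import *
from plant import robot
s=robot.read_state();print(s['t'],s['tool_pos'],s['force'],s['opening'])
g=s['tool_pos']+[0,0,.0188]
for xh in (.770,.772,.775): print(xh, np.hypot(g[0]-xh,g[2]-.1),np.arctan2(g[2]-.1,xh-g[0]))
E
```

```text
6.75 [0.64248886 0.05601584 0.22318197] [-2.44716983 -5.57716645  3.11648349] 0.030054959405406378
0.77 0.19083493583253136 0.8390431119623103
0.772 0.1921770467907067 0.8313001318432409
0.775 0.19421144194327003 0.8198874539026549
```

Opening is 30.05 mm, so the button is flush. Computing the arc.

```bash
python3 - <<'E'
import numpy as np
r=.192;a0=.831
for a in np.append(np.arange(.79,.15,-.04),[.16,.15]):
    dx=-r*(np.cos(a)-np.cos(a0));dz=r*(np.sin(a)-np.sin(a0));print(round(a,3),'tx %.3f tz %.3f'%(-dx/.3,-dz/.3))
E
```

```text
0.79 tx 0.019 tz 0.018
0.75 tx 0.037 tz 0.036
0.71 tx 0.054 tz 0.056
0.67 tx 0.070 tz 0.075
0.63 tx 0.086 tz 0.096
0.59 tx 0.100 tz 0.117
0.55 tx 0.114 tz 0.138
0.51 tx 0.127 tz 0.160
0.47 tx 0.139 tz 0.183
0.43 tx 0.150 tz 0.206
0.39 tx 0.160 tz 0.229
0.35 tx 0.170 tz 0.253
0.31 tx 0.178 tz 0.277
0.27 tx 0.185 tz 0.302
0.23 tx 0.192 tz 0.327
0.19 tx 0.197 tz 0.352
0.16 tx 0.200 tz 0.371
0.15 tx 0.201 tz 0.377
```

Emit:
drive_tool(
  steps=[
    {"tx": 0.019, "ty": 0, "tz": 0.018, "turn": 0, "jaw": 0.2},
    {"tx": 0.037, "ty": 0, "tz": 0.036, "turn": 0, "jaw": 0.2},
    {"tx": 0.054, "ty": 0, "tz": 0.056, "turn": 0, "jaw": 0.2},
    {"tx": 0.07, "ty": 0, "tz": 0.075, "turn": 0, "jaw": 0.2},
    {"tx": 0.086, "ty": 0, "tz": 0.096, "turn": 0, "jaw": 0.2},
    {"tx": 0.1, "ty": 0, "tz": 0.117, "turn": 0, "jaw": 0.2},
    {"tx": 0.114, "ty": 0, "tz": 0.138, "turn": 0, "jaw": 0.2},
    {"tx": 0.127, "ty": 0, "tz": 0.16, "turn": 0, "jaw": 0.2},
    {"tx": 0.127, "ty": 0, "tz": 0.16, "turn": 0, "jaw": 0.2},
    {"tx": 0.127, "ty": 0, "tz": 0.16, "turn": 0, "jaw": 0.2},
  ],
  force=35,
)

```text
t: 7.75
tool_pos: [0.6042, 0.0554, 0.1753]
orientation: [0.015, -3.141, 0.003]
force: [-4.8, -7.4, 3.4]
opening: 0.03
```

```bash
python3 - <<'E'
from h import *
snap(5,('scene',))
from plant import robot
s=robot.read_state();print(s['t'],s['tool_pos'],s['force'],s['wrist_torque'],s['opening'])
E
```

```text
7.8 [0.60427139 0.05543824 0.17532703] [-3.79427394 -8.17223432  2.94305478] [-0.93908135  0.30202811  0.13844846] 0.029627546309876164
```

View pics/scene5.png

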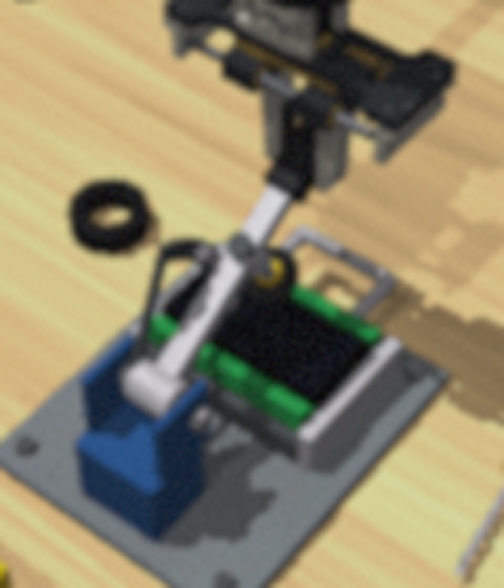

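Tracking well, and the button is still flush. I continue down to just short of touching and shift about 2 mm in -y to relieve the side load.

Emit:
drive_tool(
  steps=[
    {"tx": 0.012, "ty": -0.003, "tz": 0.023, "turn": 0, "jaw": 0.2},
    {"tx": 0.023, "ty": -0.006, "tz": 0.046, "turn": 0, "jaw": 0.2},
    {"tx": 0.033, "ty": -0.006, "tz": 0.069, "turn": 0, "jaw": 0.2},
    {"tx": 0.043, "ty": -0.006, "tz": 0.093, "turn": 0, "jaw": 0.2},
    {"tx": 0.051, "ty": -0.006, "tz": 0.117, "turn": 0, "jaw": 0.2},
    {"tx": 0.058, "ty": -0.006, "tz": 0.142, "turn": 0, "jaw": 0.2},
    {"tx": 0.065, "ty": -0.006, "tz": 0.167, "turn": 0, "jaw": 0.2},
    {"tx": 0.068, "ty": -0.006, "tz": 0.18, "turn": 0, "jaw": 0.2},
    {"tx": 0.068, "ty": -0.006, "tz": 0.18, "turn": 0, "jaw": 0.2},
    {"tx": 0.068, "ty": -0.006, "tz": 0.18, "turn": 0, "jaw": 0.2},
  ],
)

```text
t: 8.8
tool_pos: [0.5841, 0.0551, 0.1209]
orientation: [0.017, -3.141, -0.001]
force: [-1.4, 1.1, 1.2]
opening: 0.03
```

```bash
python3 - <<'E'
from h import *
snap(6,('scene','top'))
from plant import robot
s=robot.read_state();print(s['t'],s['tool_pos'],s['force'],s['wrist_torque'],s['opening'])
E
```

```text
8.9 [0.58411607 0.05510408 0.12096378] [-1.41309331  0.93366543  1.31309216] [0.1642534  0.03022632 0.08523644] 0.029828837983724342
```

View pics/scene6.png

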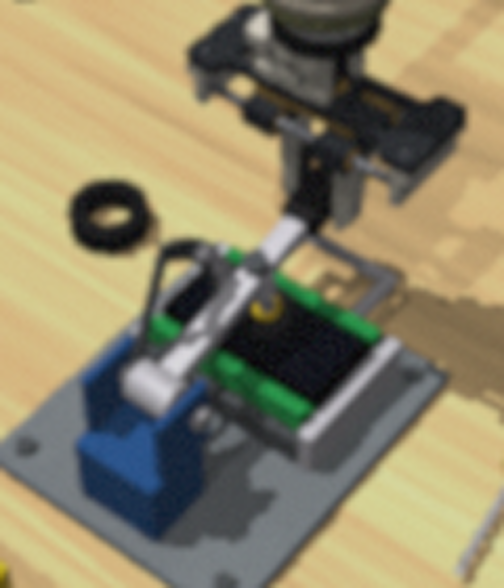

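Emit:
drive_tool(
  steps=[
    {"tx": 0.001, "ty": 0, "tz": 0.007, "turn": 0, "jaw": 0.2},
    {"tx": 0.002, "ty": 0, "tz": 0.014, "turn": 0, "jaw": 0.2},
  ],
)

```text
t: 9.1
tool_pos: [0.5835, 0.0551, 0.1176]
orientation: [0.017, -3.142, -0.0]
force: [-6.9, 0.0, 9.6]
opening: 0.0296
```

Emit:
drive_tool(
  steps=[
    {"tx": 0.001, "ty": 0, "tz": 0.007, "turn": 0, "jaw": 0.2},
    {"tx": 0.002, "ty": 0, "tz": 0.014, "turn": 0, "jaw": 0.2},
  ],
)

```text
t: 9.3
tool_pos: [0.5829, 0.0551, 0.1136]
orientation: [-0.017, 3.141, 0.0]
force: [-8.4, 0.2, 11.4]
opening: 0.0296
```

Emit:
drive_tool(
  steps=[
    {"tx": 0.001, "ty": 0, "tz": 0.007, "turn": 0, "jaw": 0.2},
    {"tx": 0.001, "ty": 0, "tz": 0.014, "turn": 0, "jaw": 0.2},
  ],
)

```text
t: 9.5
tool_pos: [0.5824, 0.0551, 0.1095]
orientation: [0.017, -3.141, -0.0]
force: [-10.4, 0.8, 11.9]
opening: 0.0293
```

Emit:
drive_tool(
  steps=[
    {"tx": 0, "ty": 0, "tz": 0, "turn": 0, "jaw": 0.2},
    {"tx": 0, "ty": 0, "tz": 0, "turn": 0, "jaw": 0.2},
  ],
)

```text
t: 9.7
tool_pos: [0.5824, 0.0551, 0.1091]
orientation: [0.017, -3.141, -0.0]
force: [-7.5, 1.2, 8.4]
opening: 0.0295
```

```bash
python3 - <<'E'
from h import *
snap(7,('scene','top'))
from plant import robot
s=robot.read_state();print(s['t'],s['tool_pos'],s['force'],s['wrist_torque'],s['opening'])
for n in('scene','top'):
    for k in ('3','6','7'):
        z=load(n+k+'.npz');C=cloud(z);h=cv2.cvtColor(z['p'],cv2.COLOR_BGR2HSV)
        m=(cv2.inRange(h,(20,130,80),(35,255,255))>0)&(C[...,0]>.6)&(C[...,0]<.75)&(abs(C[...,1]-.055)<.06)&(C[...,2]<.2)
        if m.sum(): print(n,k,m.sum(),C[m].mean(0).round(4))
E
```

```text
9.8 [0.58233321 0.05506038 0.10910121] [-7.16768885  1.89995864  9.97014464] [0.23802301 0.9095112  0.15548295] 0.0297329689154159
scene 3 19 [0.6588 0.0594 0.1529]
scene 6 19 [0.6556 0.0562 0.0766]
scene 7 13 [0.6584 0.0589 0.0753]
top 3 4 [0.6885 0.0486 0.1447]
```

View pics/scene7.png

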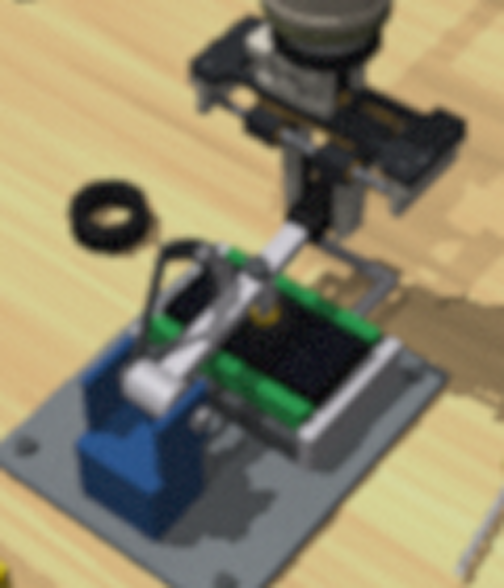

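Emit:
drive_tool(
  steps=[
    {"tx": 0.003, "ty": 0, "tz": 0.007, "turn": 0, "jaw": 0.2},
    {"tx": 0.005, "ty": 0, "tz": 0.014, "turn": 0, "jaw": 0.2},
    {"tx": 0.007, "ty": 0, "tz": 0.021, "turn": 0, "jaw": 0.2},
    {"tx": 0.009, "ty": 0, "tz": 0.028, "turn": 0, "jaw": 0.2},
    {"tx": 0.01, "ty": 0, "tz": 0.034, "turn": 0, "jaw": 0.2},
    {"tx": 0.01, "ty": 0, "tz": 0.034, "turn": 0, "jaw": 0.2},
    {"tx": 0.01, "ty": 0, "tz": 0.034, "turn": 0, "jaw": 0.2},
  ],
)

```text
t: 10.5
tool_pos: [0.5813, 0.0551, 0.1003]
orientation: [-0.017, 3.138, 0.0]
force: [-3.7, 1.5, 10.5]
opening: 0.0299
```

```bash
python3 - <<'E'
from h import *
snap(8,('scene',))
from plant import robot
s=robot.read_state();print(s['t'],s['tool_pos'],s['force'],s['wrist_torque'],s['opening'])
E
```

```text
10.55 [0.58137119 0.05504983 0.10031596] [-3.14629893  1.92710689 10.93321641] [0.25405311 0.03773389 0.15951298] 0.029514086841832928
```

View pics/scene8.png

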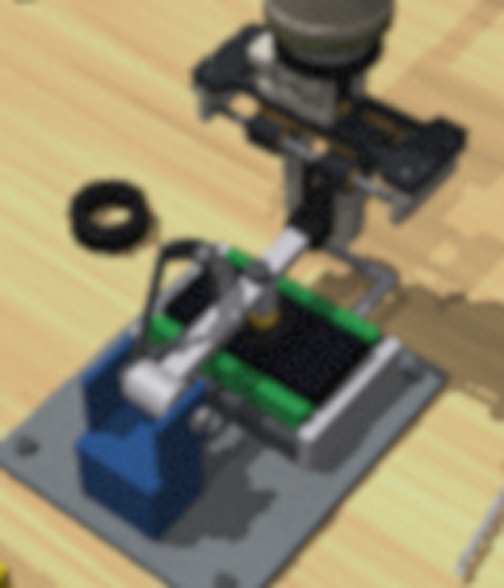

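Near the expected gap middle. I nudge about 1 mm further and lower the pinch force in stages, watching the opening.

Emit:
drive_tool(
  steps=[
    {"tx": 0, "ty": 0, "tz": 0.004, "turn": 0, "jaw": 0.2},
    {"tx": 0, "ty": 0, "tz": 0.004, "turn": 0, "jaw": 0.2},
  ],
  force=15,
)

```text
t: 10.75
tool_pos: [0.5812, 0.055, 0.099]
orientation: [-0.017, 3.138, 0.0]
force: [-2.7, 0.7, 11.2]
opening: 0.03
```

Emit:
drive_tool(
  steps=[
    {"tx": 0, "ty": 0, "tz": 0, "turn": 0, "jaw": 0.2},
    {"tx": 0, "ty": 0, "tz": 0, "turn": 0, "jaw": 0.2},
  ],
  force=9,
)

```text
t: 10.95
tool_pos: [0.5812, 0.055, 0.099]
orientation: [-0.016, 3.138, 0.001]
force: [-1.8, 1.9, 9.8]
opening: 0.0302
```

Emit:
drive_tool(
  steps=[
    {"tx": 0, "ty": 0, "tz": 0, "turn": 0, "jaw": 0.2},
    {"tx": 0, "ty": 0, "tz": 0, "turn": 0, "jaw": 0.2},
  ],
  force=6.5,
)

```text
t: 11.15
tool_pos: [0.5813, 0.0544, 0.0989]
orientation: [-0.016, 3.138, -0.001]
force: [-1.4, -1.7, 8.8]
opening: 0.031
```

Emit:
drive_tool(
  steps=[
    {"tx": 0, "ty": 0, "tz": 0, "turn": 0, "jaw": 0.2},
    {"tx": 0, "ty": 0, "tz": 0, "turn": 0, "jaw": 0.2},
  ],
  force=5,
)

```text
t: 11.35
tool_pos: [0.5813, 0.0539, 0.0987]
orientation: [-0.016, 3.138, -0.002]
force: [-0.4, -3.2, 8.1]
opening: 0.0326
```

Emit:
drive_tool(
  steps=[
    {"tx": 0, "ty": 0, "tz": 0, "turn": 0, "jaw": 0.2},
    {"tx": 0, "ty": 0, "tz": 0, "turn": 0, "jaw": 0.2},
  ],
  force=4,
)

```text
t: 11.55
tool_pos: [0.5813, 0.0536, 0.0984]
orientation: [-0.016, 3.138, -0.003]
force: [0.5, -4.6, 6.6]
opening: 0.0329
```

Emit:
drive_tool(
  steps=[
    {"tx": 0, "ty": -0.004, "tz": 0, "turn": 0, "jaw": 0.2},
    {"tx": 0, "ty": -0.008, "tz": 0, "turn": 0, "jaw": 0.2},
  ],
  force=3,
)

```text
t: 11.75
tool_pos: [0.5811, 0.052, 0.098]
orientation: [-0.016, 3.139, -0.001]
force: [2.5, 0.0, 5.2]
opening: 0.0363
```

Opening is 36.3 mm, so the button is out past the tooth tops and the pin is in a gap. Opening fully.

Emit:
drive_tool(
  steps=[
    {"tx": 0, "ty": -0.008, "tz": 0, "turn": 0, "jaw": 0.45},
    {"tx": 0, "ty": -0.004, "tz": 0, "turn": 0, "jaw": 0.6},
    {"tx": 0, "ty": 0.004, "tz": 0, "turn": 0, "jaw": 0.75},
    {"tx": 0, "ty": 0.004, "tz": 0, "turn": 0, "jaw": 0.75},
    {"tx": 0, "ty": 0.004, "tz": 0, "turn": 0, "jaw": 0.75},
  ],
  force=20,
)

```text
t: 12.25
tool_pos: [0.5793, 0.0539, 0.0964]
orientation: [0.017, -3.141, -0.0]
force: [-0.1, 0.0, 0.9]
opening: 0.0682
```

```bash
python3 - <<'E'
from h import *
snap(9,('scene','wrist'))
from plant import robot
s=robot.read_state();print(s['t'],s['tool_pos'],s['force'],s['opening'])
E
```

```text
12.35 [0.57946543 0.05373733 0.09660999] [ 0.35802373 -0.10364568 -0.45277804] 0.06970068748266312
```

View pics/scene9.png

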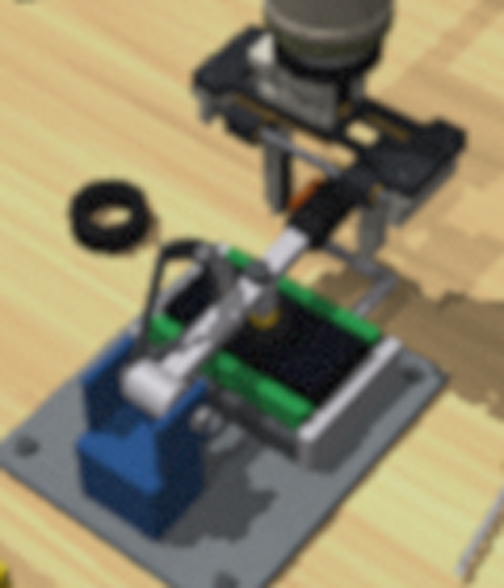

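View pics/wrist9.png

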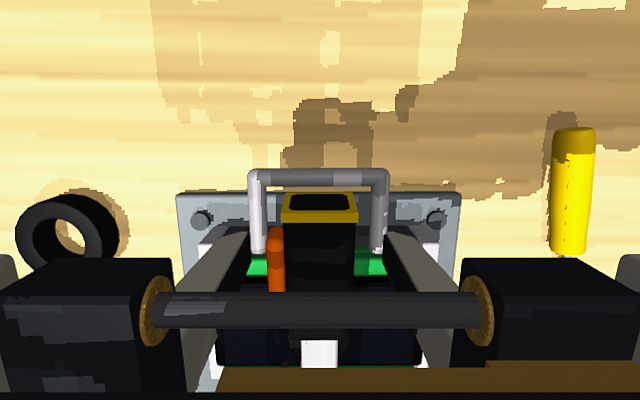

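The lever stayed down, and the button stands out at (276,255) in the wrist view. Rising clear to measure the lever angle.

Emit:
drive_tool(
  steps=[
    {"tx": 0, "ty": 0.008, "tz": -0.07, "turn": 0, "jaw": 0.75},
    {"tx": 0, "ty": 0.008, "tz": -0.2, "turn": 0, "jaw": 0.75},
    {"tx": 0.05, "ty": 0.008, "tz": -0.35, "turn": 0, "jaw": 0.75},
    {"tx": 0.15, "ty": 0.008, "tz": -0.5, "turn": 0, "jaw": 0.75},
    {"tx": 0.25, "ty": 0.008, "tz": -0.65, "turn": 0, "jaw": 0.75},
    {"tx": 0.35, "ty": 0.008, "tz": -0.75, "turn": 0, "jaw": 0.75},
    {"tx": 0.45, "ty": 0.008, "tz": -0.8, "turn": 0, "jaw": 0.75},
    {"tx": 0.55, "ty": 0.008, "tz": -0.8, "turn": 0, "jaw": 0.75},
    {"tx": 0.55, "ty": 0.008, "tz": -0.8, "turn": 0, "jaw": 0.75},
    {"tx": 0.55, "ty": 0.008, "tz": -0.8, "turn": 0, "jaw": 0.75},
  ],
)

```text
t: 13.35
tool_pos: [0.4148, 0.0543, 0.3372]
orientation: [-0.017, 3.14, -0.0]
force: [-0.0, 0.4, 0.3]
opening: 0.07
```

```bash
python3 - <<'E'
from h import *
snap(10,('scene','top','wrist'))
from plant import robot
s=robot.read_state();print(s['t'],s['tool_pos'],s['force'],s['opening'])
for n in ('scene','top','wrist'):
    z=load(n+'10.npz');C=cloud(z);d=C-[.772,.0585,0];yc=d[...,1]-.0104*d[...,0];x=-d[...,0]
    # top surface along the lever centre plane
    for lo in np.arange(.04,.23,.02):
        m=(z['d']>0)&(abs(yc)<.010)&(x>=lo)&(x<lo+.02)&(C[...,2]>.095)&(C[...,2]<.2)
        if m.sum():print(n,'x %.2f'%(lo+.01),m.sum(),'z med %.4f'%np.median(C[m][:,2]),'max %.4f'%C[m][:,2].max())
    h=cv2.cvtColor(z['p'],cv2.COLOR_BGR2HSV)
    m=(cv2.inRange(h,(5,150,90),(18,255,255))>0)&(C[...,2]>.08)&(C[...,0]>.5)&(C[...,0]<.7)&(abs(C[...,1])<.1)
    if m.sum():print(n,'orange',m.sum(),C[m].mean(0),np.percentile(C[m],[3,97],axis=0))
E
```

```text
13.5 [0.41509577 0.0542411  0.33621039] [ 0.49741087  0.22763322 -0.1952583 ] 0.06979330926467109
scene x 0.05 48 z med 0.1116 max 0.1170
scene x 0.07 41 z med 0.1141 max 0.1188
scene x 0.09 43 z med 0.1163 max 0.1211
scene x 0.11 63 z med 0.1211 max 0.1322
scene x 0.13 35 z med 0.1201 max 0.1248
scene x 0.15 52 z med 0.1228 max 0.1311
scene x 0.17 35 z med 0.1300 max 0.1353
scene x 0.19 45 z med 0.1320 max 0.1371
scene x 0.21 37 z med 0.1344 max 0.1386
scene x 0.23 3 z med 0.1347 max 0.1349
scene orange 24 [0.5860112  0.03826783 0.1297465 ] [[0.57186419 0.03274511 0.12503362]
 [0.60088751 0.0435078  0.13465286]]
top x 0.05 30 z med 0.1111 max 0.1168
top x 0.07 31 z med 0.1128 max 0.1197
top x 0.09 36 z med 0.1157 max 0.1218
top x 0.11 35 z med 0.1249 max 0.1323
top x 0.13 36 z med 0.1210 max 0.1271
top x 0.15 34 z med 0.1220 max 0.1293
top x 0.17 37 z med 0.1289 max 0.1345
top x 0.19 38 z med 0.1316 max 0.1403
top x 0.21 44 z med 0.1336 max 0.1385
top x 0.23 16 z med 0.1314 max 0.1401
top orange 20 [0.57665885 0.03562634 0.12730306] [[0.56224459 0.03367062 0.1208829 ]
 [0.59207499 0.03739921 0.13392117]]
wrist x 0.09 60 z med 0.1168 max 0.1193
wrist x 0.11 149 z med 0.1266 max 0.1296
wrist x 0.13 200 z med 0.1209 max 0.1283
wrist x 0.15 128 z med 0.1223 max 0.1246
wrist x 0.21 67 z med 0.1351 max 0.1370
wrist x 0.23 219 z med 0.1276 max 0.1372
wrist orange 10 [0.5622412  0.03444516 0.12219529] [[0.56154819 0.03319272 0.11773151]
 [0.56330586 0.03682756 0.12608563]]
```

View pics/scene10.png

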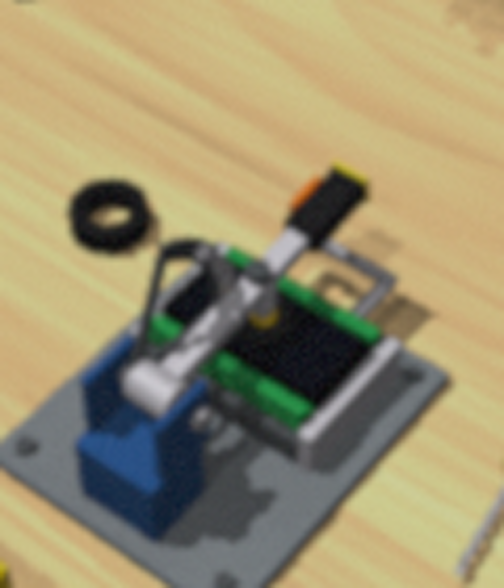

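View pics/top10.png

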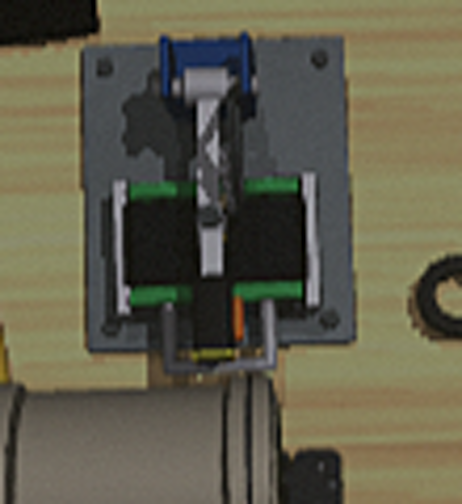

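```bash
python3 - <<'E'
from h import *
for k in ('3','10'):
    z=load('top'+k+'.npz');C=cloud(z);h=cv2.cvtColor(z['p'],cv2.COLOR_BGR2HSV)
    m=(cv2.inRange(h,(45,120,40),(85,255,255))>0)&(C[...,0]<.66)&(C[...,0]>.5)&(C[...,2]>.03)&(C[...,1]>.075)
    print(k,'tray front edge x',C[m][:,0].mean())
from plant import robot
print(robot.close_job(),robot.read_state()['t'])
E
```

```text
3 tray front edge x 0.5916474591475996
10 tray front edge x 0.5940638729982438
the job is handed in; nothing more can be done
the job is handed in; nothing more can be done
```

The phone is clamped: the tray is home, the lever is locked down by itself, and the plunger is pushed in about 9 mm by estimate. I handed the job in at about 13.5 s of the 64 s allowed.

- **Tray:** I pushed it by the handle with closed fingers until the force jumped to 22 N against its friction of about 4 N. The front edge read 0.592 m before clamping and 0.594 m after, which is the same within the noise.
- **Lever and button:** I pinched the grip at 30–35 N. The opening read 30 mm, so the button was flush. I swung the lever down and then lowered the pinch force in stages. The button had come out to 36.3 mm across grip and button by the last reading before I opened the jaws.
- **Lock:** After I let go and backed away, the lever stayed put. Its slope in the three cameras was 0.09–0.11 rad. That fits the gap at 0.987 rad, resting on the upper edge of its play. In the top view the button's face stands about as far out as it did at the start.
- **Plunger:** I did not measure the plunger directly. The 9 mm comes from the lever angle and a phone glass height of about 60 mm, good to about ±2 mm. The wrist forces suggested somewhat more, roughly 8–12 mm. The neighbouring teeth would give about 2–3 mm or 15–16 mm, so this is the right one.

The arm did not touch the other bench items at any point I saw. I did not compare every one of them before and after.

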